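# Pry up the chopper's dial cover and hold the pulse dial on its third step

## Robot

A 6-joint arm with a two-finger parallel gripper is mounted at the origin on the work surface; the furniture and walls round the work are solid. World frame = base frame: x ahead of the robot, y to its left, z up, the work surface at z = 0. Lengths are in m, angles in rad, forces in N, time in s.
With the tool pointing down it reaches from about 0.425 to 0.95 m from the base axis. Payload 14.7 kg.
Tool frame: the origin (TCP) lies at the very end of the fingers, on their centre line; the grasp point (between the pads) lies 19 mm behind it; z points along the fingers, y is the direction in which the jaws open and shut (so a half turn about z gives the same grasp; the last joint's range is limited). The gripper opens to 85 mm and grips with 20 to 120 N. Pads are 22 mm wide; open, the fingers measure 114 mm over their backs; the gripper's body (76 mm by 85 mm) begins 54 mm behind the grasp point. The pads swing forward as they close: fully open they stand 13 mm farther back than shut.
Start: joints at [1.068, 0.48, 1.596, -0, 1.065, -0.047], TCP at [0.286, 0.584, 0.231] pointing down, gripper open.
Joint ranges: [-2.75, 2.75], [-0.82, 2.05], [0.23, 2.67], [-1.56, 4.7], [0.09, 2.69], [-2.92, 2.92]. Speed limits (rad/s): [1.89, 1.89, 2.39, 3.01, 3.01, 3.01].

## Interface

Orientations are given as [roll, pitch, yaw] about the fixed x, y, z axes, in that order (R = Rz(yaw) Ry(pitch) Rx(roll)).
In Python, from workcell import * gives the robot as it stands. Calls block until the motion is done:
- goto(position, orientation): joint-space move of the TCP to a pose.
- servo_line(position, v=0.15, ori=None): straight line of the TCP; ori=None keeps the orientation; v is the mean speed in m/s.
- move_j(angles): joint-space move.
- gripper_to(opening, newtons=None): finger opening in m; newtons is the grip in N (None keeps the last); returns when the fingers have stopped.
- wait(seconds).
- inverse_kinematics(position, orientation): joint angles nearest the present ones, or None.
- camera(name): name is "side" or "top"; returns the picture (400x640x3 uint8, blue, green, red); there is no depth.
- get_calibration(name): a dict with "fx", "fy", "cx", "cy" (pixels), "extrinsics" (4x4, takes a point from camera to world coordinates). Camera axes: x right, y down, z forward; pixel columns grow to the right and rows downward; lengths in m; the calibration is good to about 2 mm. A picture is of the moment at which its call begins. get_calibration takes no time and is no camera call.
A pose or a line that the arm cannot do raises Unreachable and nothing moves.
- hand_in(): hands the job in, once; it reports no verdict.
Readings, each from a call of its own:
- current_time(): time.
- current_qpos(): joint angles.
- current_joint_velocities(): joint speeds.
- current_joint_efforts(): joint torques, N m.
- current_position(): TCP position.
- current_tool_rot(): TCP orientation.
- current_wrist_force(): force on the tool from outside, world axes, zero at the start.
- current_torque(): the same for the moment, N m.
- current_gripper_width(): finger opening in m.
Only numpy, scipy, OpenCV 4.12 (cv2) and the standard library are available. Lean on these libraries where they do the work, as an engineer would, in place of code of your own. Each camera call takes 0.05 s, during which the arm holds its last target.

## Task

The pulse dial of the white chopper is shut under a clear snap cover. Take the spreader knife, put its blade under the cover's orange lip and lever the cover loose so that it springs open, then lay the knife down on the table. Turn the spring-return dial clockwise past its first two clicks to the third (the largest green dot, never on to the red one) and finish while still holding it there with the fingers, leaving the mug, the tin and the honey jar where they are.

Things in the scene. Friction and masses are not known exactly. Their poses are not given: they have to be found in the camera images.
- spreader_grip (a point): Loose spreader knife (60 g) lying on the table: brown wooden handle 100 x 18 x 18 mm, then a straight flat steel blade 80 mm long, 18 wide, 3 thick at half the handle's height. This point: on the handle's centre line, 9 mm above its underside, 20 mm from the handle's middle towards the blade (balance point); x axis points along the knife to the blade's tip, z up.
- spreader_tip (a point): The very end of the blade, at half its thickness, 110 mm ahead of spreader_grip; same axes.
- chopper: White chopper fixed to the table, 132 (x) x 235 (y) x 40 mm high with a flat deck on top. Origin on the table under the middle of its width; front faces its own -x (towards the robot) and lies 73 mm from the origin, the back 59 mm. On the deck: at y = +60 mm a clear bowl with black lid, radius 53 mm, top 112 mm above the table; at x = 0, y = -60 mm the dial under the clear cover. The cover is a five-sided box 104 (x) x 94 (y) x 40 mm high, 3 mm thick, standing on the deck.
- lip (a point): Middle of the front edge of the orange lip on the cover's front wall, on the lip's underside. The lip is 50 mm wide (y), 4 mm thick and sticks out 15 mm from the wall; below it an open gap 11 mm high down to the deck, whose front edge (rounded) lies 6 mm before the lip's edge. Axes as the cover: when shut, x points into the gap (away from the robot), z up.
- cover_hinge (a point): Middle of the cover's hinge line (along its y), at deck height at the back of the cover, 52 mm behind the dial's axis.
- cover (a joint): Angle of the cover about its hinge, rad: 0 shut, 1.9 fully open, leaning back away from the robot. A catch holds it shut; about 2 N upward at the lip releases it once the lip has risen some 6 mm, then a spring swings it fully open by itself in about 1.5 s and keeps it open.
- dial_grip (a point): Point on the dial's vertical axis at the height to grip it. The dial has a disc of radius 30 mm and on it a black upright bar grip 46 mm long, 13 thick, from 7.5 to 29.5 mm above the deck; this point is 19 mm above the deck. Axes turn with the dial; the bar's length lies at +0.54 rad (about z, counterclockwise from above) from this x axis. So with the dial at rest the bar lies at +0.54 rad from the chopper's x axis and at the third click at -0.54 rad.
- dial (a joint): Angle of the dial, rad, growing clockwise from above: 0 at rest, clicks at 0.36 (small green dot), 0.72 (medium) and 1.08 (third: largest green dot), a red dot at 1.44 (end stop). A spring returns it to 0 from anywhere, so the clicks are felt but do not hold it; turning takes 0.05 to 0.17 N m.
- mug: White mug with handle, 82 x 114 x 91 mm, origin under it; leave alone.
- tomato_tin: Small food tin, 57 mm across, 72 high, origin under it; leave alone.
- honey_jar: Honey jar with red lid, 60 mm across, 85 high, origin under it; leave alone.
Mind the look-alikes: they are no part of the job. What is shaped like the part that bears spreader_grip but purple is not meant.

How it is judged:
By the outcome, as a careful person would: the job done as asked, in the order asked, and still so for the second after the job is handed in, while the arm keeps its last pose, push and grip.
It also fails if it takes over 48 s, if anything falls off the work surface, if the arm or the gripper's body presses on something with over 40 N, if the wrist force passes 120 N, or if a joint passes its speed limit or range.

## Working session

There is one attempt and no reset: what is moved stays moved. The work goes in short steps, each a Python script; the robot and the scene stay as the last script left them, time stands still between calls to the robot, and variables do not carry over. Pictures are saved under pics/ and viewed, and the job is handed in when it is done.

```bash
ls -la; mkdir -p pics; python3 - <<'E'
from workcell import *
import cv2
for n in ("side","top"):
    im=camera(n); cv2.imwrite(f"pics/{n}0.png",im)
    c=get_calibration(n); print(n,c)
print(current_time(),current_position(),current_tool_rot())
E
```

```text
total 12
drwxr-xr-x  3 agent agent 4096 Dec  7 15:32 .
drwxr-xr-x 23 root  root  4096 Dec  7 15:32 ..
drwxr-xr-x  2 agent agent 4096 Dec  7 15:32 pics
side {'fx': 454.5924599809166, 'fy': 454.5924599809166, 'cx': 328.3591326683932, 'cy': 198.65351013600196, 'extrinsics': array([[ 0.84549002, -0.25931948,  0.46679765, -0.12588679],
       [-0.53354139, -0.37437123,  0.75840607, -0.99480303],
       [-0.02191386, -0.89028063, -0.45488481,  0.64922796],
       [ 0.        ,  0.        ,  0.        ,  1.        ]])}
top {'fx': 399.1048799397765, 'fy': 399.1048799397765, 'cx': 319.5633298899966, 'cy': 198.3994693783002, 'extrinsics': array([[ 0.01985595, -0.98853156,  0.14970336,  0.31103771],
       [-0.99956547, -0.01636479,  0.02451658, -0.01287544],
       [-0.02178555, -0.15012511, -0.98842695,  1.23748684],
       [ 0.        ,  0.        ,  0.        ,  1.        ]])}
0.1 [0.28590914 0.58334331 0.23076344] [-3.14054696e+00 -6.97456884e-05  2.68578847e+00]
```

View pics/side0.png

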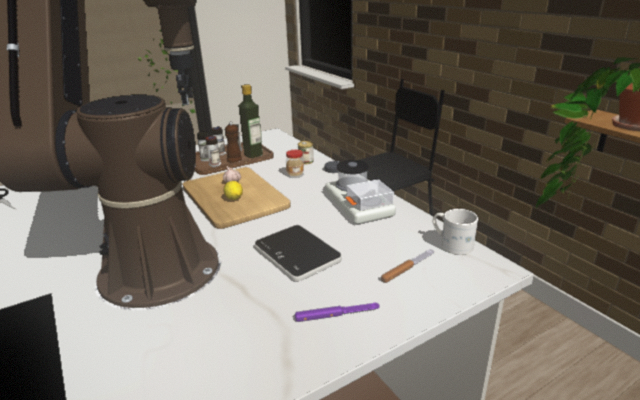

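View pics/top0.png

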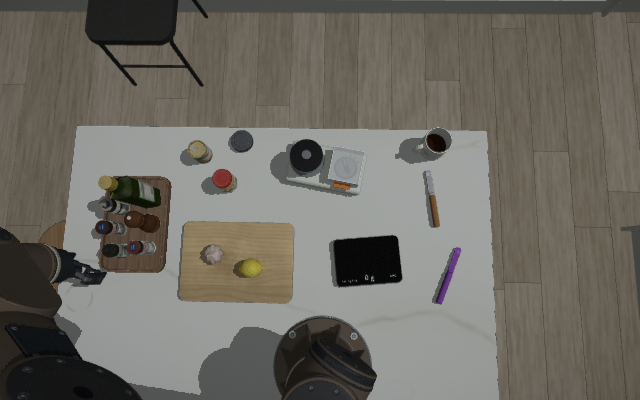

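Two candidate knives. Knife A has a brown handle: top (434,213), side (400,270). Knife B is purple: top (449,275), side (337,312). A fits, with its brown wooden handle and steel blade, and B is the look-alike. I'll confirm this in enlarged crops.

```bash
python3 - <<'E'
import cv2
t=cv2.imread("pics/top0.png"); s=cv2.imread("pics/side0.png")
cv2.imwrite("pics/tc.png",cv2.resize(t[120:240,280:460],None,fx=4.4,fy=4.4,interpolation=cv2.INTER_CUBIC))
cv2.imwrite("pics/sc.png",cv2.resize(s[150:295,310:490],None,fx=4.1,fy=4.1,interpolation=cv2.INTER_CUBIC))
E
```

```text
(no output)
```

View pics/tc.png

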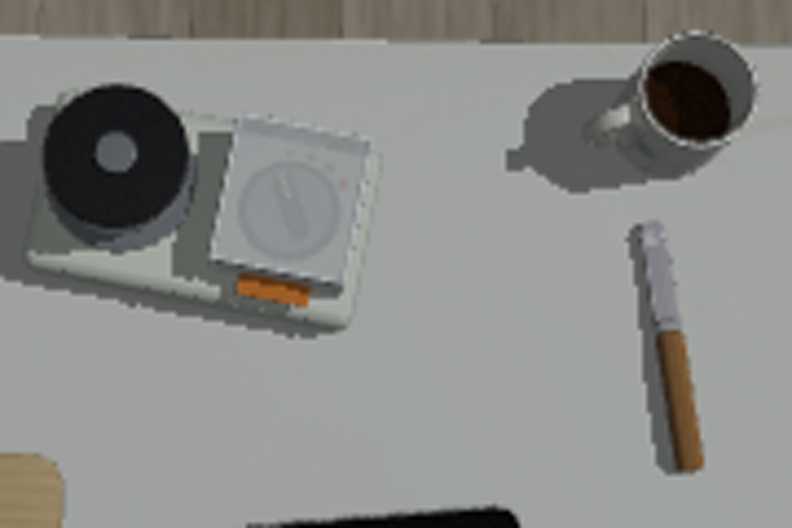

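View pics/sc.png

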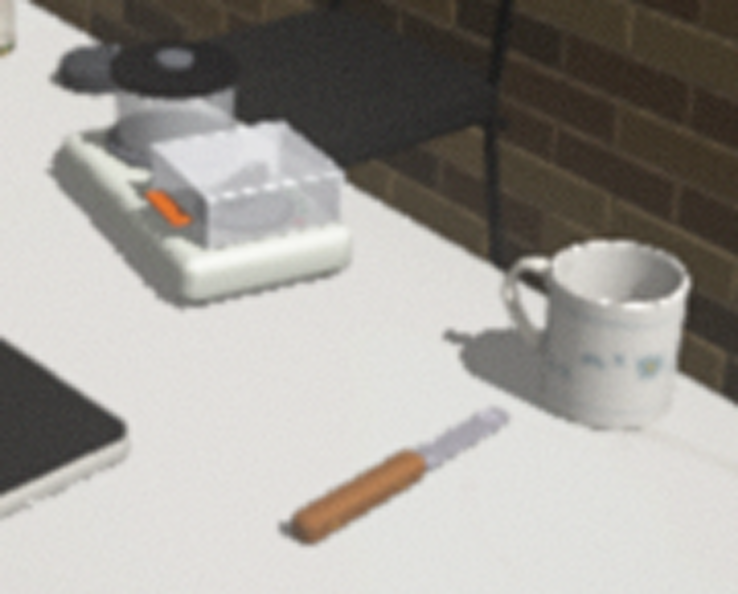

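The crops confirm the brown knife. Its blade points away from the robot and towards the mug, with the tip at top pixel about (428,171). The orange lip is at top (342,185), on the robot-facing side of the cover. Next I'll measure.

```bash
cat > h.py <<'E'
import numpy as np, cv2
from workcell import *
def ray(n,uv):
    c=get_calibration(n); E=c["extrinsics"]
    d=np.array([(uv[0]-c["cx"])/c["fx"],(uv[1]-c["cy"])/c["fy"],1.])
    return E[:3,3],E[:3,:3]@d
def onz(n,uv,z):
    o,d=ray(n,uv); return o+d*(z-o[2])/d[2]
def proj(n,p):
    c=get_calibration(n); E=c["extrinsics"]; q=E[:3,:3].T@(np.asarray(p)-E[:3,3])
    return np.array([c["fx"]*q[0]/q[2]+c["cx"],c["fy"]*q[1]/q[2]+c["cy"]])
def tri(a,b):
    o1,d1=ray("side",a); o2,d2=ray("top",b)
    A=np.stack([d1,-d2],1); s=np.linalg.lstsq(A,o2-o1,rcond=None)[0]
    p,q=o1+s[0]*d1,o2+s[1]*d2
    return (p+q)/2,np.linalg.norm(p-q)
def hsv(im): return cv2.cvtColor(im,cv2.COLOR_BGR2HSV)
E
python3 - <<'E'
from h import *
np.set_printoptions(precision=4,suppress=True)
T=cv2.imread("pics/top0.png"); S=cv2.imread("pics/side0.png")
def mask(im,lo,hi,roi):
    m=cv2.inRange(hsv(im),lo,hi); r=np.zeros_like(m); x0,y0,x1,y1=roi; r[y0:y1,x0:x1]=m[y0:y1,x0:x1]; return r
res={}
for n,im,rh,rl in (("top",T,(415,190,450,235),(320,170,370,200)),("side",S,(375,250,425,290),(335,185,370,215))):
    for k,lo,hi,r in (("handle",(5,90,50),(20,255,255),rh),("lip",(5,180,100),(22,255,255),rl)):
        m=mask(im,lo,hi,r); pts=cv2.findNonZero(m).reshape(-1,2).astype(float)
        c=pts.mean(0); rect=cv2.minAreaRect(pts.astype(np.float32)); res[n,k]=c
        print(n,k,len(pts),c,rect)
        z=.012 if k=="handle" else .055
        w=np.array([onz(n,p,z)[:2] for p in pts]); cw=w.mean(0)
        ev,V=np.linalg.eigh(np.cov((w-cw).T)); a=V[:,1]; 
        pr=(w-cw)@a; print("  world",cw,"axis ang",np.arctan2(a[1],a[0]),"ext",pr.min(),pr.max())
for k in("handle","lip"): print(k,tri(res["side",k],res["top",k]))
# lid
m=cv2.inRange(T,(0,0,0),(70,70,70)); r=np.zeros_like(m); r[135:178,285:328]=m[135:178,285:328]
cs=max(cv2.findContours(r,0,2)[0],key=cv2.contourArea); print("lid ell",cv2.fitEllipse(cs)); (c,_,_)=cv2.fitEllipse(cs)
print(onz("top",c,.11))
# knob on lid, cover corners
for q in ((240,118),(370,145),(343,285),(212,262)):
    print("cov",onz("top",(280+q[0]/4.4,120+q[1]/4.4),.08))
print("dial disc",onz("top",(280+289/4.4,120+212/4.4),.0475))
for q in ((30,262),(345,325),(380,155)): print("body",onz("top",(280+q[0]/4.4,120+q[1]/4.4),.03))
print("tip",onz("top",(280+649/4.4,120+222/4.4),.01),onz("side",(310+505/4.1,150+412/4.1),.01))
print("mug",onz("top",(280+696/4.4,120+92/4.4),.09))
E
```

```text
top handle 191 [434.0262 210.5759] ((434.0000305175781, 210.5), (31.55643081665039, 5.978565692901611), 81.02737426757812)
  world [ 0.4647 -0.335 ] axis ang -3.011692556665061 ext -0.04890194561436828 0.04803341336570842
top lip 57 [341.5965 185.5263] ((341.6153869628906, 185.423095703125), (15.493175506591797, 3.7262067794799805), 11.309932708740234)
  world [ 0.5304 -0.0491] axis ang 1.400237947438876 ext -0.023213230903023054 0.023298728742945106
side handle 237 [396.9325 270.6624] ((397.4852600097656, 270.3088073730469), (7.545937538146973, 33.442222595214844), 59.036251068115234)
  world [ 0.4629 -0.3368] axis ang -2.9768623187357814 ext -0.053902619153313604 0.0499260012644735
side lip 22 [350.4545 200.1364] ((350.75, 200.25), (8.485280990600586, 2.1213202476501465), 45.0)
  world [ 0.5308 -0.0477] axis ang 1.3588572286371603 ext -0.02014332159228403 0.020870038324802317
handle (array([ 0.4645, -0.3352,  0.0102]), np.float64(0.0007983441528318983))
lip (array([ 0.5301, -0.049 ,  0.0557]), np.float64(0.000302924703984432))
lid ell ((305.261474609375, 156.24777221679688), (31.743698120117188, 35.40498733520508), 31.49757194519043)
[0.605  0.0591 0.11  ]
cov [ 0.6431 -0.0259  0.08  ]
cov [ 0.6254 -0.1141  0.08  ]
cov [ 0.5288 -0.0964  0.08  ]
cov [ 0.5431 -0.0085  0.08  ]
dial disc [ 0.5857 -0.0611  0.0475]
body [0.5511 0.1194 0.03  ]
body [ 0.5099 -0.1015  0.03  ]
body [ 0.6318 -0.1255  0.03  ]
tip [ 0.5909 -0.3181  0.01  ] [ 0.5939 -0.32    0.01  ]
mug [ 0.6624 -0.3314  0.09  ]
```

Measurements so far:
- **Knife:** handle middle at (0.465,-0.335), tip at (0.592,-0.319), yaw about 0.13. That makes 128 mm from middle to tip, against 130 given.
- **Lip:** centroid (0.530,-0.049,0.0557), against an expected height of 0.053–0.055.
- **Chopper:** yaw about -0.177, and the edges agree.

With the knife level, the grip point would be at the near reach limit, so I'll check the IK with a tilted tool.

```bash
cat >> h.py <<'E'
from scipy.spatial.transform import Rotation as Ro
YC=-0.177
XC=np.array([np.cos(YC),np.sin(YC),0]); YCv=np.array([-np.sin(YC),np.cos(YC),0])
LIP=np.array([0.5302,-0.0490,0])-0.0075*XC   # lip front edge middle
KY=0.128; KD=np.array([np.cos(KY),np.sin(KY),0])
KH=np.array([0.4650,-0.3352,0])    # handle middle
S=0.030; DZ=0.003                  # grip 30 mm ahead of handle middle; TCP 3 mm under centre line
def knife_tool(tip,yaw,pitch,t,flip):
    """TCP pose for knife with tip at 'tip', tool tilted t (fingers to robot) rel. to the knife"""
    Rk=Ro.from_euler("ZY",[yaw,-pitch]).as_matrix()
    z=np.array([-np.sin(t),0,-np.cos(t)]); y=np.array([0,1.,0])*(1 if flip else -1); x=np.cross(y,z)
    R=Rk@np.stack([x,y,z],1)
    p=np.asarray(tip)-Rk@np.array([0.130-S,0,DZ])
    return p,Ro.from_matrix(R).as_euler("xyz")
E
python3 - <<'E'
from h import *
np.set_printoptions(precision=3,suppress=True)
tip0=KH+KD*0.130; tip0[2]=0.009
for flip in(0,1):
  for t in (0,.2,.35,.5):
    out=[]
    for tip,yaw,pi in ((tip0,KY,0),(LIP-0.03*XC+[0,0,.0455],YC,0),(LIP+0.01*XC+[0,0,.0455],YC,0),(LIP+0.01*XC+[0,0,.075],YC,.2)):
        p,o=knife_tool(tip,yaw,pi,t,flip); q=inverse_kinematics(list(p),list(o)); out.append(None if q is None else np.round(q,2))
    print(flip,t,out)
p,o=knife_tool(LIP-0.03*XC+[0,0,.0455],YC,0,.35,0);print(p,o)
for yaw in(.54+YC,.54+YC-1.08):
  for f in (0,np.pi): print(yaw,f,inverse_kinematics([.587,-.06,.051],[np.pi,0,yaw+np.pi/2+f]))
for uv,n in (((148,222),"pepper"),((367,260),"scale")): print(n,onz("top",uv,.02))
print("bottle top",tri((246,88),(108,183)))
E
```

```text
0 0 [array([-0.64,  0.7 ,  1.88, -0.  ,  0.56,  0.8 ]), array([-0.14,  0.49,  2.32, -0.  ,  0.33,  1.61]), array([-0.14,  0.51,  2.23, -0.  ,  0.39,  1.6 ]), array([-0.14,  0.46,  2.39, -0.09,  0.09,  1.7 ])]
0 0.2 [array([-0.56,  0.77,  1.74, -0.18,  0.8 ,  1.01]), array([-0.15,  0.55,  2.16,  0.01,  0.63,  1.59]), array([-0.15,  0.58,  2.07,  0.01,  0.69,  1.59]), array([-0.14,  0.5 ,  2.22, -0.  ,  0.42,  1.6 ])]
0 0.35 [array([-0.51,  0.83,  1.63, -0.25,  0.98,  1.1 ]), array([-0.15,  0.62,  2.05,  0.01,  0.82,  1.59]), array([-0.15,  0.65,  1.95,  0.01,  0.88,  1.59]), array([-0.15,  0.55,  2.1 ,  0.01,  0.64,  1.59])]
0 0.5 [array([-0.47,  0.9 ,  1.52, -0.3 ,  1.16,  1.15]), array([-0.15,  0.7 ,  1.93,  0.01,  1.01,  1.59]), array([-0.15,  0.73,  1.84,  0.01,  1.07,  1.59]), array([-0.15,  0.62,  1.98,  0.01,  0.84,  1.59])]
1 0 [array([-0.64,  0.7 ,  1.88, -0.  ,  0.56, -2.34]), array([-0.14,  0.49,  2.32, -0.  ,  0.33, -1.53]), array([-0.14,  0.51,  2.23, -0.  ,  0.39, -1.54]), array([-0.14,  0.46,  2.39, -0.09,  0.09, -1.44])]
1 0.2 [array([-0.56,  0.77,  1.74, -0.18,  0.8 ,
[... 359 characters left out ...]
 0.64, -1.55])]
1 0.5 [array([-0.47,  0.9 ,  1.52, -0.3 ,  1.16, -1.99]), array([-0.15,  0.7 ,  1.93,  0.01,  1.01, -1.56]), array([-0.15,  0.73,  1.84,  0.01,  1.07, -1.56]), array([-0.15,  0.62,  1.98,  0.01,  0.84, -1.55])]
[ 0.395 -0.025  0.042] [ 3.142  0.35  -0.177]
0.36300000000000004 0 [-0.153  0.63   1.877 -0.     0.635 -0.516]
0.36300000000000004 3.141592653589793 [-0.153  0.63   1.877 -0.     0.635  2.625]
-0.7170000000000001 0 [-0.153  0.63   1.877 -0.     0.635  0.564]
-0.7170000000000001 3.141592653589793 [-0.153  0.63   1.877 -0.     0.635 -2.578]
pepper [0.413 0.546 0.02 ]
scale [ 0.31  -0.129  0.02 ]
bottle top (array([0.487, 0.541, 0.269]), np.float64(0.002232160974162389))
```

Tool tilt t=0.3 is reachable everywhere. Now I'll pick up the knife.

```bash
python3 - <<'E'
from h import *
np.set_printoptions(precision=4,suppress=True)
p0=current_position(); 
servo_line([p0[0],p0[1],0.38],v=0.35); print(current_time())
tip0=KH+KD*0.130; tip0[2]=0.009
p,o=knife_tool(tip0,KY,0,0.3,0)
goto(list(p+[0,0,.07]),list(o)); print(current_time())
gripper_to(0.045); print(current_time())
servo_line(list(p),v=0.12); print(current_time(),current_position(),current_wrist_force())
cv2.imwrite("pics/top1.png",camera("top"));cv2.imwrite("pics/side1.png",camera("side"))
T=cv2.imread("pics/top1.png")[150:250,370:490]; S=cv2.imread("pics/side1.png")[220:320,360:480]
cv2.imwrite("pics/c1.png",np.vstack([cv2.resize(T,None,fx=3,fy=3,interpolation=2),cv2.resize(S,None,fx=3,fy=3,interpolation=2)]))
E
```

```text
0.675
4.1167
4.5917
5.325 [ 0.495  -0.3315  0.0063] [0.0538 0.0687 0.3019]
```

View pics/c1.png

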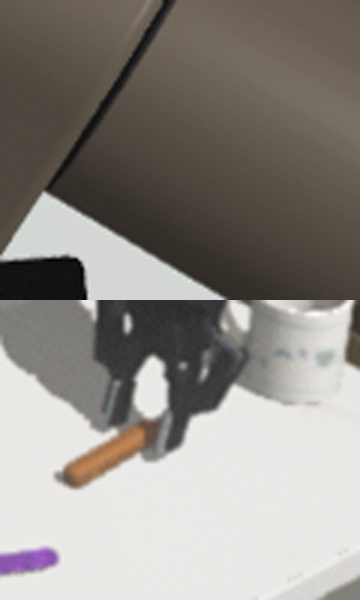

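The side crop shows the fingers straddling the brown handle just behind the blade. Grip, lift, and carry to a pose in front of the lip.

```bash
python3 - <<'E'
from h import *
np.set_printoptions(precision=4,suppress=True)
gripper_to(0.0,90); print(current_time(),current_gripper_width(),current_position(),current_wrist_force())
p=current_position(); servo_line([p[0],p[1],0.12],v=0.2); print(current_wrist_force())
P,o=knife_tool(LIP-0.03*XC+[0,0,.0455],YC,0,0.3,0)
goto(list(P+[0,0,.05]),list(o)); 
servo_line(list(P),v=0.15); print(current_time(),current_position(),current_tool_rot(),o)
a=camera("top"); b=camera("side")
cv2.imwrite("pics/top2.png",a);cv2.imwrite("pics/side2.png",b)
cv2.imwrite("pics/c2.png",np.hstack([cv2.resize(a[130:230,280:380],None,fx=4,fy=4,interpolation=2),cv2.resize(b[150:250,300:400],None,fx=4,fy=4,interpolation=2)]))
E
```

```text
5.7917 0.014809267819898737 [ 0.4952 -0.3316  0.0069] [1.386  1.4336 9.4712]
[ 0.2547  0.391  -0.567 ]
8.2167 [ 0.3949 -0.0252  0.0425] [ 3.1416  0.3009 -0.1776] [ 3.1416  0.3    -0.177 ]
```

View pics/c2.png

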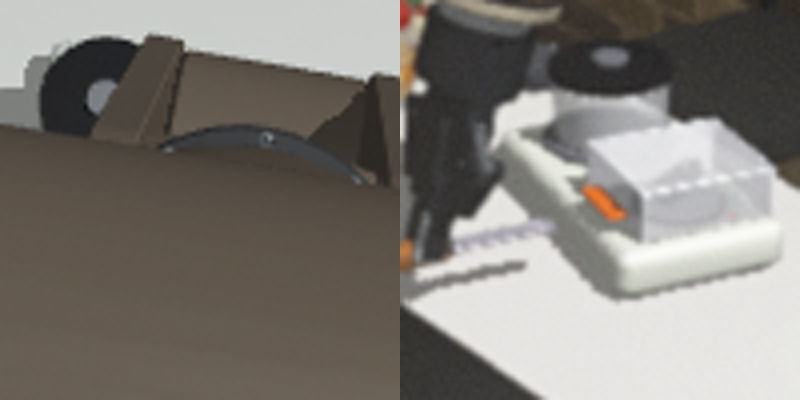

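```bash
python3 - <<'E'
from h import *
np.set_printoptions(precision=2,suppress=True)
tip=LIP-0.03*XC+[0,0,.0455]
for d in (0,.02,.05,.07): print(d,proj("side",tip-d*XC))
print("1cm up",proj("side",tip+[0,0,.01]),"1cm y",proj("side",tip+.01*YCv))
for y in(-.025,0,.025): print("lip bottom edge",proj("side",LIP+y*YCv+[0,0,.051]),"deck",proj("side",LIP-.006*XC+y*YCv+[0,0,.04]))
b=cv2.imread("pics/side2.png"); cv2.imwrite("pics/c3.png",cv2.resize(b[180:220,305:370],None,fx=12,fy=12,interpolation=cv2.INTER_NEAREST))
E
```

```text
0 [338.46 205.85]
0.02 [331.93 207.24]
0.05 [322.01 209.34]
0.07 [315.31 210.75]
1cm up [338.42 202.72] 1cm y [337.08 204.35]
lip bottom edge [351.82 205.85] deck [349.86 209.73]
lip bottom edge [348.13 202.1 ] deck [346.22 205.92]
lip bottom edge [344.57 198.46] deck [342.69 202.23]
```

View pics/c3.png

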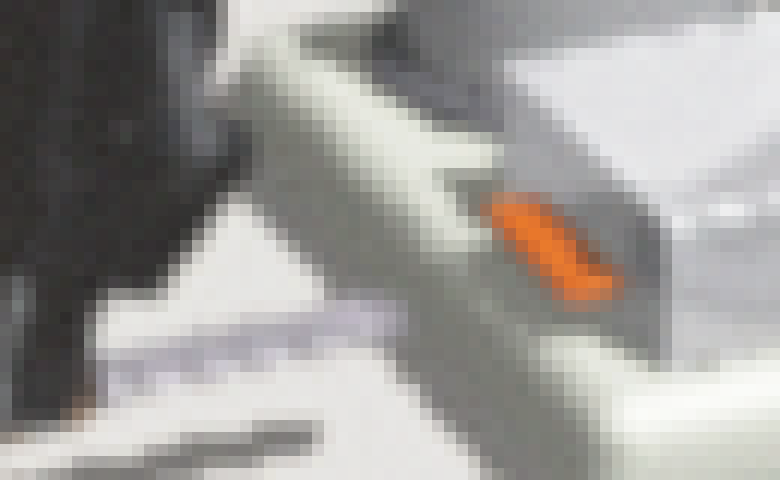

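The tip is at side (338,206.6), against (338.5,205.9) predicted. It sits 1–2 mm low, so I'll insert it 1 mm higher. Then I'll insert and lever.

```bash
python3 - <<'E'
from h import *
np.set_printoptions(precision=4,suppress=True)
def k(dx,z,e,v): 
    P,o=knife_tool(LIP+dx*XC+[0,0,z],YC,e,0.3,0); servo_line(list(P),v=v,ori=list(o)); print(dx,z,e,round(current_time(),2),current_wrist_force())
k(-.03,.0467,0,.05)
k(-.005,.0467,0,.08)
k(.011,.0467,0,.05)
a=camera("side")
k(.011,.053,.06,.04)
b=camera("side")
cv2.imwrite("pics/c4.png",np.hstack([cv2.resize(x[175:225,305:370],None,fx=6,fy=6,interpolation=2) for x in(a,b)]))
E
```

```text
-0.03 0.0467 0 8.57 [-1.0805  0.0913 -1.2178]
-0.005 0.0467 0 9.03 [-0.3908  0.2562 -0.5756]
0.011 0.0467 0 9.5 [ 0.0463 -0.0692 -1.3597]
0.011 0.053 0.06 9.8 [-0.0692  0.6132 -2.2032]
```

View pics/c4.png

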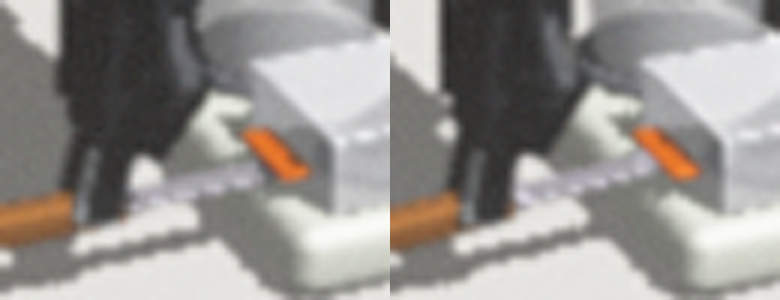

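The blade is under the lip, and the downward force is growing to about -1.5 N net. Keep levering.

```bash
python3 - <<'E'
from h import *
np.set_printoptions(precision=4,suppress=True)
def k(dx,z,e,v): 
    P,o=knife_tool(LIP+dx*XC+[0,0,z],YC,e,0.3,0); servo_line(list(P),v=v,ori=list(o)); print(dx,z,e,round(current_time(),2),current_wrist_force())
k(.011,.058,.12,.04)
k(.011,.064,.18,.04)
k(.010,.070,.22,.04)
b=camera("side")
cv2.imwrite("pics/c5.png",cv2.resize(b[130:250,290:420],None,fx=4,fy=4,interpolation=2))
E
```

```text
0.011 0.058 0.12 10.1 [ 0.6386 -0.138  -0.5624]
0.011 0.064 0.18 10.35 [-0.0607 -0.5372  0.4887]
0.01 0.07 0.22 10.6 [-0.0581 -0.0065 -0.1233]
```

View pics/c5.png

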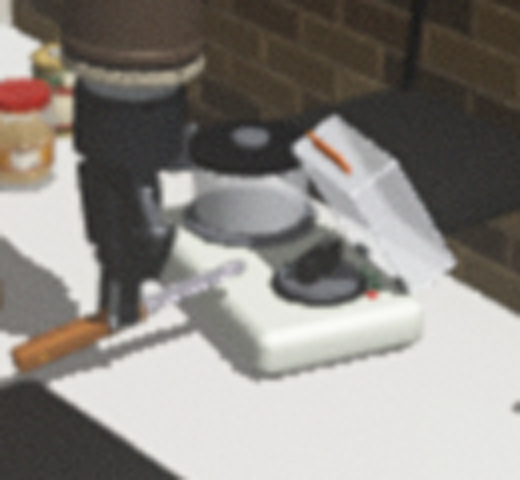

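The cover is swinging open, with the orange lip now up at side (372,168). Lay the knife back in its old, free spot.

```bash
python3 - <<'E'
from h import *
np.set_printoptions(precision=4,suppress=True)
P,o=knife_tool(LIP-0.025*XC+[0,0,.085],YC,.1,0.3,0); servo_line(list(P),v=.15,ori=list(o))
tip0=KH+KD*0.130; tip0[2]=0.009
p,o=knife_tool(tip0,KY,0,0.3,0)
goto(list(p+[0,0,.06]),list(o)); print(current_time(),current_wrist_force())
servo_line(list(p+[0,0,.010]),v=.15)
servo_line(list(p+[0,0,.002]),v=.04); print(current_time(),current_position(),current_wrist_force())
b=camera("side")
cv2.imwrite("pics/c6.png",cv2.resize(b[150:300,310:470],None,fx=4,fy=4,interpolation=2))
E
```

```text
12.325 [-0.1272  1.2785 -0.8398]
13.1583 [ 0.4948 -0.3314  0.0082] [ 0.5617  0.9748 -1.3313]
```

View pics/c6.png

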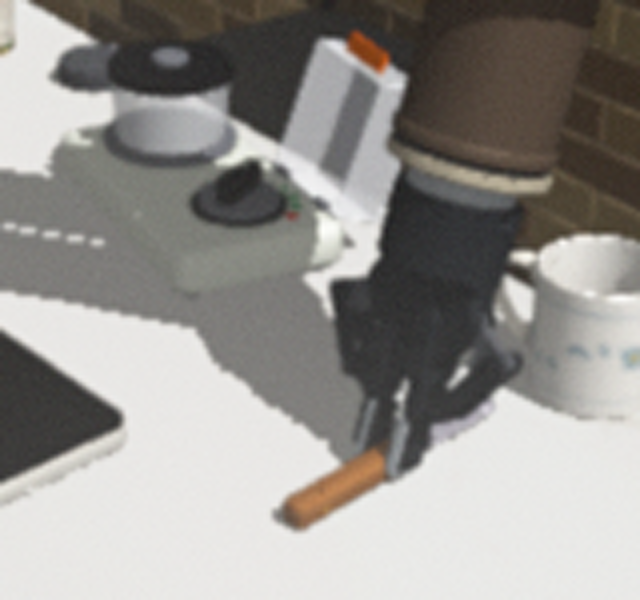

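```bash
python3 - <<'E'
from h import *
np.set_printoptions(precision=4,suppress=True)
p=current_position()
servo_line([p[0],p[1],p[2]-.0012],v=.02); print(current_wrist_force())
gripper_to(0.045); p=current_position()
servo_line([p[0],p[1],.13],v=.2); print(current_time(),current_wrist_force())
b=camera("side"); a=camera("top")
cv2.imwrite("pics/side7.png",b);cv2.imwrite("pics/top7.png",a)
cv2.imwrite("pics/c7.png",np.hstack([cv2.resize(b[150:300,310:440],None,fx=3,fy=3,interpolation=2),cv2.resize(a[110:240,270:400],None,fx=3,fy=450/130,interpolation=2)]))
E
```

```text
[-0.5403 -0.558  -0.5479]
14.6167 [ 0.1897  0.4864 -0.498 ]
```

View pics/c7.png

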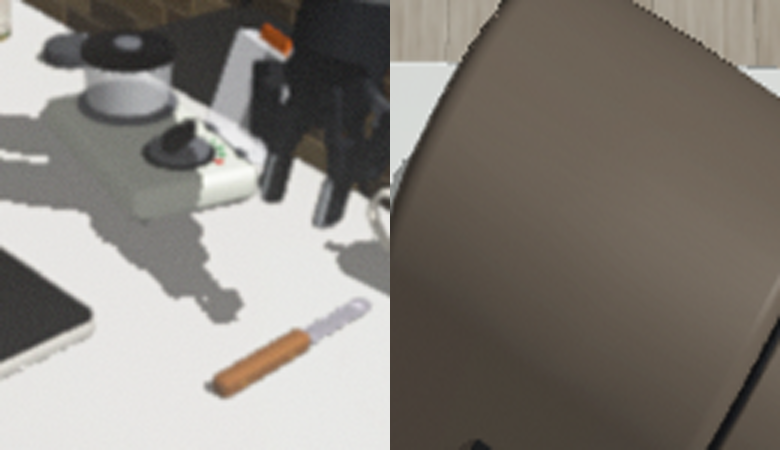

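The knife lies flat on the table and is released, and the cover is fully open. The arm blocks the top camera, so I'll swing it aside to measure the dial.

```bash
python3 - <<'E'
from h import *
np.set_printoptions(precision=4,suppress=True)
q=np.array(current_qpos()); print(q)
q[0]=-1.35; q[1]-=.15; move_j(list(q)); print(current_time(),current_position())
b=camera("side"); a=camera("top")
cv2.imwrite("pics/side8.png",b);cv2.imwrite("pics/top8.png",a)
cv2.imwrite("pics/c8.png",np.hstack([cv2.resize(b[170:220,340:400],None,fx=6.5,fy=6.5,interpolation=2)[:325],cv2.resize(a[140:190,310:370],None,fx=6.5,fy=6.5,interpolation=2)]))
E
```

```text
[-0.5285  0.6484  1.6175 -0.2011  1.1263  1.0237]
16.5167 [ 0.0999 -0.6079  0.2191]
```

View pics/c8.png

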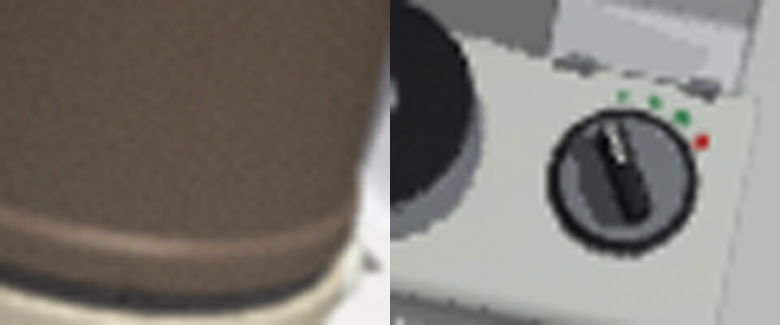

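```bash
python3 - <<'E'
from h import *
np.set_printoptions(precision=4,suppress=True)
a=cv2.imread("pics/top8.png")
g=cv2.cvtColor(a,6); m=((g<140)*255).astype(np.uint8); r=np.zeros_like(m); r[155:182,332:359]=m[155:182,332:359]
cs=max(cv2.findContours(r,0,2)[0],key=cv2.contourArea); e=cv2.fitEllipse(cs); print(e,onz("top",e[0],.0455),cv2.contourArea(cs))
# bar: dark pixels inside disc
m=((g<45)*255).astype(np.uint8); r=np.zeros_like(m); cv2.circle(r,(int(round(e[0][0])),int(round(e[0][1]))),8,255,-1); r&=m
pts=cv2.findNonZero(r).reshape(-1,2); w=np.array([onz("top",p,.0695)[:2] for p in pts]); c=w.mean(0); ev,V=np.linalg.eigh(np.cov((w-c).T)); print(len(pts),c,np.arctan2(V[1,1],V[0,1])%np.pi,ev)
b=cv2.imread("pics/side7.png"); cv2.imwrite("pics/c9.png",cv2.resize(b[185:210,350:395],None,fx=16,fy=16,interpolation=0))
print(proj("side",[.587,-.06,.0475]), proj("side",[.587,-.06,.0695]))
cv2.imwrite("pics/c9b.png",cv2.resize(a[150:185,325:365],None,fx=16,fy=16,interpolation=0))
yc=[onz("top",(310+(x-390)/6.5-.5,140+y/6.5-.5),.04) for x,y in((575,65),(705,93))]; print("hinge",yc, yc[0]-yc[1])
E
```

```text
((345.7216491699219, 167.2733154296875), (22.304073333740234, 24.57445526123047), 52.57339096069336) [ 0.589  -0.0613  0.0455] 403.5
52 [ 0.5825 -0.0589] 0.45843884782807454 [0.     0.0001]
[368.8502 198.9569] [368.9927 192.1388]
hinge [array([ 0.6461, -0.037 ,  0.04  ]), array([ 0.6333, -0.0987,  0.04  ])] [0.0128 0.0617 0.    ]
```

View pics/c9b.png

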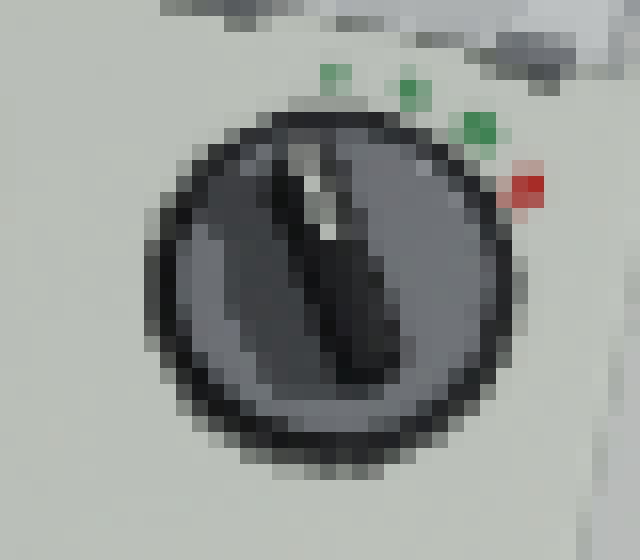

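View pics/c9.png

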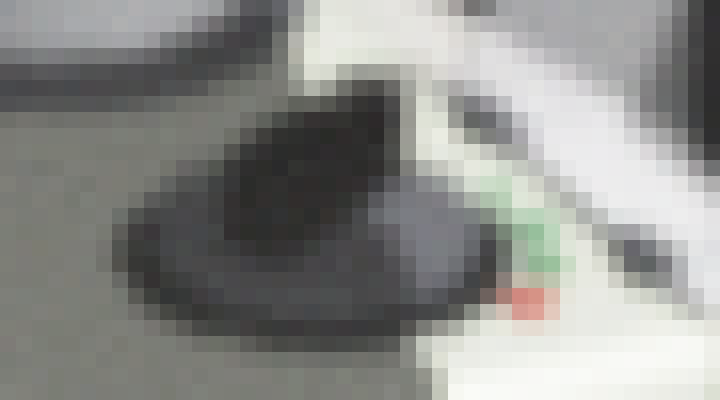

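The dial axis is at about (0.5877,-0.0607). The dots lie at clean 0.36 rad steps, which confirms chopper yaw of about -0.18. So the bar is at yaw 0.36 at rest and -0.72 at the third click. Approach and grip.

```bash
python3 - <<'E'
from h import *
np.set_printoptions(precision=4,suppress=True)
D,err=tri((368.7,200.4),(345.5,167.6)); print(D,err)
xy=[.5877,-.0607]; o=[np.pi,0,.54-.178]
goto(xy+[.14],o); print(current_time(),current_qpos())
servo_line(xy+[.053],v=.12); print(current_time(),current_position(),current_wrist_force())
b=camera("side"); cv2.imwrite("pics/side10.png",b); cv2.imwrite("pics/c10.png",cv2.resize(b[140:230,320:420],None,fx=6,fy=6,interpolation=2))
E
```

```text
[ 0.5877 -0.0602  0.0429] 0.0020426111013997794
19.225 [-0.1555  0.5041  1.8215 -0.0002  0.8159  1.0546]
20.1 [ 0.5881 -0.0608  0.0535] [ 0.371  -0.8452  0.5326]
```

View pics/c10.png

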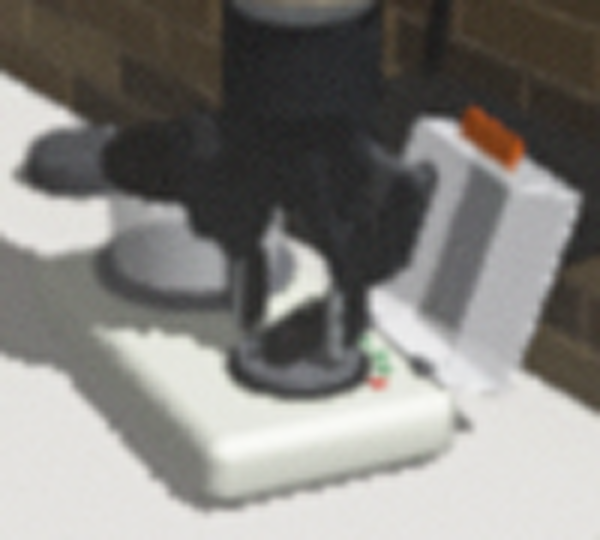

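The fingers straddle the bar cleanly. Close, check forces, and turn in steps.

```bash
python3 - <<'E'
from h import *
np.set_printoptions(precision=4,suppress=True)
gripper_to(0.0,60); print(current_time(),current_gripper_width(),current_position(),current_wrist_force(),current_torque())
q=np.array(current_qpos()); q0=q[5]; q=np.array(inverse_kinematics([.5877,-.0607,.053],[np.pi,0,.54-.178])); print(q)
for d in (.5,.95,1.08):
    r=q.copy(); r[5]=q[5]+d; move_j(list(r)); print(d,current_time(),current_tool_rot(),current_wrist_force(),current_torque(),current_gripper_width())
b=camera("side"); cv2.imwrite("pics/side11.png",b); cv2.imwrite("pics/c11.png",cv2.resize(b[170:220,340:400],None,fx=12,fy=12,interpolation=2))
E
```

```text
20.5417 0.011282965800911211 [ 0.5882 -0.061   0.0538] [-1.5014 -3.5465  7.9052] [-0.3682  0.3019 -0.0179]
[-0.1542  0.6272  1.874  -0.      0.6403  1.0546]
0.5 21.1083 [-3.1409 -0.0008 -0.1383] [-1.0397  8.6604  9.356 ] [1.5362 0.1303 0.0876] 0.011430959896097236
0.95 21.6333 [-3.1397 -0.0005 -0.5886] [ 2.3237 17.742   7.2496] [ 3.1134 -0.3458  0.1658] 0.011523296795029801
1.08 21.8917 [-3.1394 -0.0003 -0.7192] [ 2.1972 19.3535  8.1396] [ 3.5278 -0.5163  0.1846] 0.011431162455404207
```

View pics/c11.png

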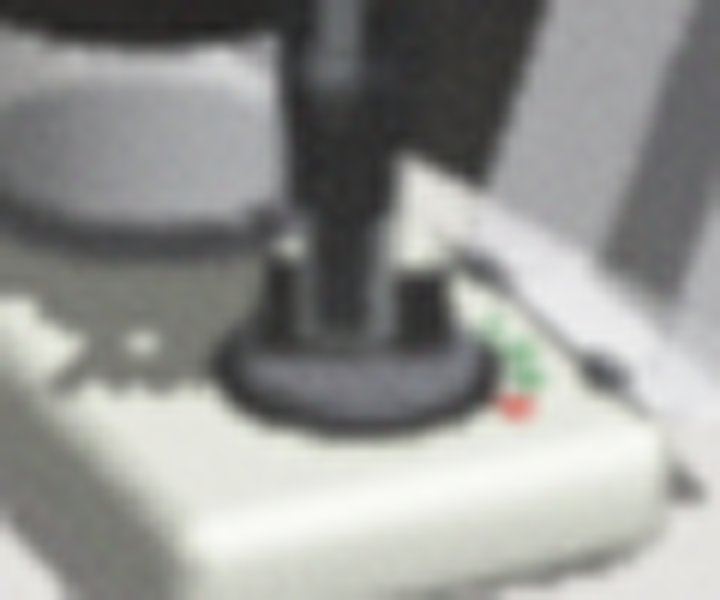

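The dial is turned. The 19 N side force in +y suggests the true axis is slightly more +y than my centre, so I'll ease that way. Then I'll check the bar's ends in the picture against predictions for several dial angles.

```bash
python3 - <<'E'
from h import *
np.set_printoptions(precision=2,suppress=True)
servo_line([.5877,-.0594,.0535],v=.01,ori=[np.pi,0,-.718]); wait(.2)
print(current_time(),current_position(),current_tool_rot(),current_wrist_force(),current_torque(),current_gripper_width())
b=camera("side"); cv2.imwrite("pics/side12.png",b); cv2.imwrite("pics/c12.png",cv2.resize(b[182:212,350:390],None,fx=18,fy=18,interpolation=2))
a=camera("top"); cv2.imwrite("pics/c12t.png",cv2.resize(a[140:190,310:370],None,fx=8,fy=8,interpolation=2))
C=np.array([.5877,-.0598,0])
for d in (.72,.9,1.0,1.08,1.16,1.26,1.44):
    y=.54-d-.178; u=np.array([np.cos(y),np.sin(y),0]); v=np.array([-u[1],u[0],0])
    f=lambda z: np.array([proj("side",C+s*.023*u+w*.0065*v+[0,0,z]) for s in(-1,1) for w in(-1,1)])
    t=f(.0695); bt=f(.0475)
    print(d,"left end top",t[:2].ravel(),"right",t[2:].ravel(),"| crop18 xrange",(np.r_[t,bt][:,0].min()-349.5)*18,(np.r_[t,bt][:,0].max()-349.5)*18,"bottoms",bt.ravel())
E
```

```text
22.4333 [ 0.59 -0.06  0.05] [-3.14 -0.   -0.72] [ 3.66  8.99 -1.87] [ 1.41 -0.73  0.15] 0.011238580347920118
0.72 left end top [362.02 193.91 360.81 191.96] right [377.51 192.15 376.17 190.22] | crop18 xrange 202.0718067943708 504.16783931496207 bottoms [361.93 200.76 360.73 198.76 377.3  198.97 375.98 197.  ]
0.9 left end top [361.35 193.3  360.95 191.3 ] right [377.41 192.81 376.87 190.81] | crop18 xrange 204.66013422162257 502.4134382232213 bottoms [361.27 200.14 360.87 198.1  377.2  199.65 376.67 197.61]
1.0 left end top [361.1  192.95 361.15 190.95] right [377.24 193.17 377.15 191.16] | crop18 xrange 207.23182058375608 499.3350802910262 bottoms [361.01 199.78 361.06 197.73 377.03 200.01 376.94 197.96]
1.08 left end top [360.95 192.66 361.36 190.68] right [377.04 193.45 377.32 191.45] | crop18 xrange 204.57774533636655 500.71507658993687 bottoms [360.87 199.48 361.27 197.46 376.84 200.3  377.11 198.26]
1.16 left end top [360.85 192.36 361.62 190.41] right [376.8  193.72 377.43 191.74] | crop18 xrange 202.86789268739778 502.82132600179887 bottoms [360.77 199.18 361.53 197.19 376.59 200.58 377.23 198.56]
1.26 left end top [360.81 192.   362.01 190.1 ] right [376.42 194.05 377.51 192.11] | crop18 xrange 202.06893654453893 504.1173982893025 bottoms [360.73 198.8  361.92 196.86 376.22 200.91 377.3  198.93]
1.44 left end top [360.93 191.34 362.89 189.58] right [375.55 194.58 377.43 192.77] | crop18 xrange 204.36945294945383 502.6575649054439 bottoms [360.85 198.14 362.8  196.34 375.36 201.46 377.22 199.61]
```

View pics/c12.png

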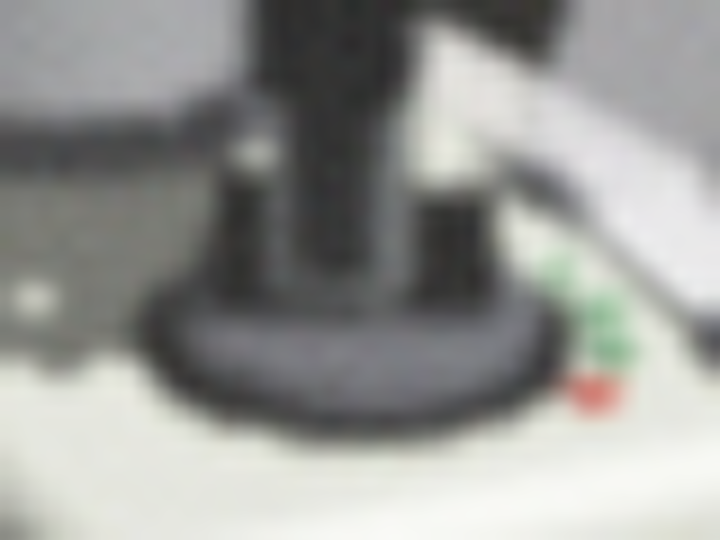

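View pics/c12t.png

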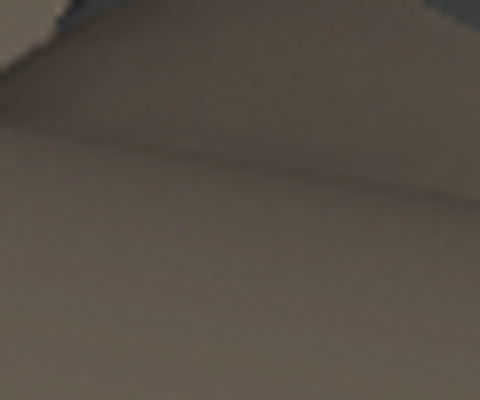

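```bash
python3 - <<'E'
import cv2,numpy as np
np.set_printoptions(precision=0,suppress=True,linewidth=200)
for n in("11","12"):
    g=cv2.cvtColor(cv2.imread(f"pics/side{n}.png"),6).astype(float)
    print(g[188:206,360:379].astype(int))
    X,Y=[],[]
    for c in list(range(362,364))+list(range(373,377)):
        p=g[196:202,c]; t=(g[194:197,c].mean()+g[200:202,c].mean())/2
        i=np.where((p[:-1]<t)&(p[1:]>=t))[0]
        if len(i): X.append(c);Y.append(196+i[0]+(t-p[i[0]])/(p[i[0]+1]-p[i[0]]))
    print(X,np.round(Y,2),np.polyfit(X,Y,1)[0])
E
```

```text
[[109  83  79  90 102  91  64  50  46  49  54  85 133 184 218 221 218 222 218]
 [ 84  75  77 105 128 104  68  53  52  51  67  99 149 194 222 220 204 209 210]
 [ 83  82  99 140 166 118  67  52  52  53  68 105 153 197 225 223 199 174 168]
 [100  97  83  99 123 102  67  50  52  55  69 106 150 186 212 196 180 152 123]
 [117 106  68  57  75  86  69  53  52  57  72 107 128 129 134 129 119 124 125]
 [118 104  62  47  68  86  71  55  57  56  77 111 110  81  68  66  74 128 179]
 [117  96  59  48  68  84  69  57  55  58  83 114 103  64  53  49  65 136 210]
 [112  85  60  50  68  86  72  54  57  57  75 110 105  67  50  51  60 116 199]
 [ 96  70  56  51  66  88  75  59  59  59  80 107 103  64  50  50  53 102 174]
 [ 80  65  53  49  68  90  84  73  73  71  89 108  99  65  51  51  56  85 139]
 [ 74  66  56  58  62  76  80  85  83  85  93  95  81  63  57  60  64  85 116]
 [ 77  81  81  77  79  83  85  86  84  89  95  98  93  84  79  82  88 101 119]
 [ 83 104 111 114 111 112 114 111 112 108 113 118 117 110 113 115 113 122 122]
 [ 77  98 112 119 122 119 128 121 124 125 122 123 126 124 127 124 122 121
[... 1215 characters left out ...]
5  61  73  80  81  84  87  97  96  80  58  57  60  62  87 118]
 [ 76  84  81  80  79  81  84  84  85  83  95  99  90  83  82  81  85 102 117]
 [ 86 102 111 114 110 111 111 110 110 112 114 115 115 113 111 114 114 119 122]
 [ 77  98 111 117 119 124 123 120 128 126 122 124 124 126 129 127 126 124 111]
 [ 64  79  91  96 106 116 120 120 121 120 125 123 123 122 122 124 121 111  98]
 [ 63  62  68  75  86  96 102 109 107 116 118 116 113 115 114 111 100  87  73]
 [126  91  70  67  69  75  80  93  96  99 103 103 101  95  87  80  77  78  92]
 [201 170 130 120 110  93  83  77  72  77  78  75  80  84  84  98 122 146 168]]
[362, 363, 373, 374, 375, 376] [199. 199. 199. 199. 199. 199.] 0.007051499408806489
```

The bar-edge slopes bracket the angle: the lower edge gives about 0.98 and the upper about 1.16. I'll tighten the reference using the dots themselves, taking their world directions from the dial axis in top8.

```bash
python3 - <<'E'
from h import *
a=cv2.imread("pics/top8.png").astype(float)[150:172,340:362]
b,g,r=a[...,0],a[...,1],a[...,2]
gm=np.clip(g-np.maximum(r,b)-14,0,None); rm=np.clip(r-np.maximum(g,b)-10,0,None)
n,lab,_,_=cv2.connectedComponentsWithStats((gm>0).astype(np.uint8),connectivity=4)
L=[]
for i in range(1,n):
    w=gm*(lab==i); 
    if w.sum()<30: continue
    y,x=np.indices(w.shape); L.append(("g",w.sum(),340+(w*x).sum()/w.sum(),150+(w*y).sum()/w.sum()))
y,x=np.indices(rm.shape); L.append(("r",rm.sum(),340+(rm*x).sum()/rm.sum(),150+(rm*y).sum()/rm.sum()))
W=[]
for l in L:
    W.append(onz("top",l[2:],.0405)); print(l,W[-1])
W=np.array(W)[:,:2]
# circle through dots -> centre, and angles from two centre guesses
c=np.linalg.lstsq(np.c_[2*W,np.ones(len(W))],(W**2).sum(1),rcond=None)[0]; print("circle c",c[:2],"r",np.sqrt(c[2]+c[:2]@c[:2]))
for C in ([.5877,-.0600],[.589,-.0605],[.587,-.0607]):
    d=W-C; an=np.arctan2(d[:,1],d[:,0]); print(C,np.round(an,3),np.round(np.hypot(*d.T),4))
E
```

```text
('g', np.float64(33.0), np.float64(345.3636363636364), np.float64(154.12121212121212)) [ 0.63164116 -0.05996525  0.0405    ]
('g', np.float64(68.0), np.float64(350.29411764705884), np.float64(155.3235294117647)) [ 0.62804504 -0.07516804  0.0405    ]
('g', np.float64(139.0), np.float64(354.41726618705036), np.float64(157.64028776978418)) [ 0.62089553 -0.08789226  0.0405    ]
('r', np.float64(446.0), np.float64(357.34304932735427), np.float64(161.39910313901345)) [ 0.60916323 -0.09694185  0.0405    ]
circle c [ 0.58775461 -0.05884481] r 0.0437859553424429
[0.5877, -0.06] [ 1.000e-03 -3.600e-01 -6.990e-01 -1.044e+00] [0.0439 0.0431 0.0434 0.0427]
[0.589, -0.0605] [ 0.013 -0.359 -0.71  -1.065] [0.0426 0.0417 0.042  0.0416]
[0.587, -0.0607] [ 0.016 -0.339 -0.676 -1.022] [0.0446 0.0435 0.0435 0.0425]
```

The four dots give chopper yaw of about -0.172. The tool's yaw of -0.718 is therefore a dial angle of about 1.086, less a small grip lag. I'll add 0.015 rad for the lag, relax the side force a little more and take the last look.

```bash
python3 - <<'E'
from h import *
np.set_printoptions(precision=4,suppress=True)
servo_line([.5875,-.0588,.0533],v=.01,ori=[np.pi,0,-.732]); wait(.3)
print(current_time(),current_position(),current_tool_rot(),current_wrist_force(),current_torque(),current_gripper_width())
b=camera("side"); cv2.imwrite("pics/side13.png",b); cv2.imwrite("pics/c13.png",cv2.resize(b[120:300,280:490],None,fx=3.3,fy=3.3,interpolation=2))
E
```

```text
23.0833 [ 0.5886 -0.0587  0.0539] [-3.1402 -0.0016 -0.7317] [4.6891 3.5734 1.9308] [ 0.6908 -0.807   0.1007] 0.011042913958024493
```

View pics/c13.png

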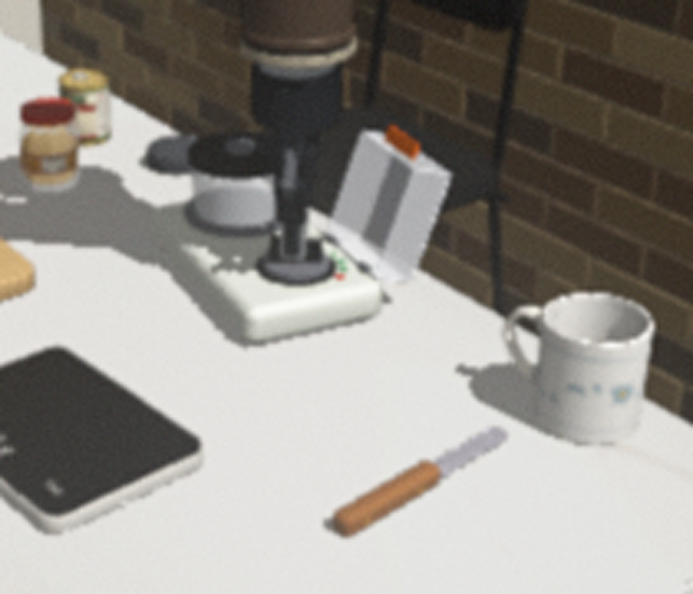

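The cover is fully open, the knife lies flat, and the mug, jar and tin look untouched. The fingers hold the dial with the wrist force down to about 6 N. Handing in.

```bash
python3 - <<'E'
from workcell import *
print(current_time(),current_tool_rot(),current_gripper_width()); hand_in()
E
```

```text
23.1333 [-3.14020636e+00 -1.54720893e-03 -7.31749990e-01] 0.011503371160701315
the job is handed in; nothing more can be done
```

I handed the job in at 23.1 s, with the dial held in the fingers at about the third click. I levered the cover loose with the brown spreader knife, and it sprang fully open. I then laid the knife flat back in its old spot and turned the dial clockwise.

**Last checks**
- **Scene:** the last side picture shows the cover open and the knife flat on the table. The mug, tin and honey jar look unmoved.
- **Forces:** wrist force was about 6 N at the end, and the highest reading was about 21 N while turning. I eased that off by moving the grip about 2 mm.
- **Dial angle:** the tool's yaw puts the dial at about 1.09 rad, against 1.08 for the third click. This takes the chopper's direction from the dots and ignores a small unmeasured grip lag.

**What disagreed:** at about the same setting, just before the last 0.014 rad adjustment, the bar's edges in the side picture gave only a rough angle. The lower edge suggested about 0.98 rad and the upper about 1.16. The arm blocked the top camera, so I could not check the final dial angle from above.

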